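# Unstack the cups and tins at the espresso bar

### The arm

A 7-joint arm with a two-finger parallel gripper is mounted at the origin on the work surface. World frame = base frame: x ahead of the robot, y to its left, z up, the work surface at z = 0. Lengths are in m, angles in degrees, forces in N, time in s.
With the tool pointing down it reaches from about 0.4 to 0.85 m from the base axis. Payload 4.5 kg.
Tool frame: the origin (TCP) lies at the centre of the arm's flange, where the gripper is bolted on; the fingertips stand 173 mm ahead of it and the grasp point (between the pads) lies 155 mm ahead of it (env.grip_point_offset is the distance from the TCP to the grasp point, in m); z points along the fingers, x is the direction in which the jaws open and shut, and the axes are right-handed (so a half turn about z gives the same grasp; the last joint's range is limited). The gripper opens to 85 mm and grips with 20 to 120 N. Pads are 22 mm wide; open, the fingers measure 114 mm over their backs; the gripper's body (76 mm by 85 mm) begins 54 mm behind the grasp point. The pads swing forward as they close: fully open they stand 13 mm farther back than shut.
Start: joints at [68.171, 39.483, -11.15, 89.685, 9.013, 51.709, -12.324], TCP at [0.252, -0.572, 0.405] pointing down, gripper open.
Joint ranges: [-172.22, 172.22], [-26.19, 119.32], [-84.43, 86.54], [7.71, 146.69], [-57.33, 237.33], [2.42, 119.75], [-152.13, 152.13]. Speed limits (degrees/s): [147.25, 147.25, 180, 180, 180, 180, 180].

### API

Orientations are given as [roll, pitch, yaw] about the fixed x, y, z axes, in that order (R = Rz(yaw) Ry(pitch) Rx(roll)).
In Python, from rig import env, optics, order, models gives the robot as it stands. The module is installed in compiled form; this text tells all that it offers.
- The arm moves only by the tool send_rows, never from a script. Its arguments are lists of equal length, an entry for each row: "slide": the shift along the tool's x, y, z in units of 150 mm (1.0 is 150 mm), a list of three; "roll": the turn about the tool's z in units of 2 pi rad (1.0 is 2 pi rad); "claw": the closure, from 0 (fully open) to 1 (shut). A call has 1 to 20 rows; each row is the pose to reach, as a shift and turn from the pose commanded when the call began, along the tool's axes at that moment, turning the shorter way round; what a row does not reach only later rows make up. A row lasts 1/12 s, in which the tool goes at most 41.7 mm and 7.16 degrees, less where a joint would pass 70% of its speed; a pose out of reach is approached as far as the arm can. A call with a number of a shift or a turn outside -1 to 1 is refused whole. A call with a gripper value outside its range is refused whole. The fingers move at their own pace and stop on an object; "force" is the grip in N (left out, the last holds). Time passes only in rows, so rows that repeat a pose let the fingers close. It gives the time, the measured TCP pose, the force and the opening at its end, in the units of the state.
- env.state(): the state, without advancing time (a new reading comes with each control period).
- optics.get_image(name): name is "scene" or "top" or "wrist"; returns a dict with "color" (384x512x3 uint8, red, green, blue), "z_map" (384x512 float32, m along the optical axis (not along the pixel's ray), 0 where there is no reading), "K" (3x3 intrinsics, pixels), "rvec" (rotation vector, rad) and "tvec" (3), from world to camera coordinates, as OpenCV has them. Camera axes: x right, y down, z forward; pixel columns grow to the right and rows downward; lengths in m; the calibration is good to about 2 mm. The wrist camera is an equidistant fisheye: a pixel r from the principal point sees the ray r / f radians off the axis. A picture is of the moment at which its call begins.
- order.hand_in(): hands the job in, once; it reports no verdict.
Trained networks look in the newest picture that a camera, given by its name, has taken for a name from the list of things; names that differ only in an ending like _2 or _b are one class to them, and where a whole thing is asked for, a point or a joint stands for the part that bears it (a point fixed in the world has none). Each returns a list of dicts, best first, with "conf" (0 to 1); they miss things now and then, are a little off and sometimes report something else, mostly with a low value. They report only what shows in the picture. A call takes as long as a camera call. They do not tell look-alikes from the thing itself.
- models.cut_out(camera, name): "mask" (384x512 bool, what is visible of it) and "box" ([left, top, right, bottom] in pixels, round what is visible of it).
- models.pinpoint(camera, name): "centre" ([row, column] in pixels: a listed point, or the origin of a listed thing).
The state is a dict: "clock": time; "joint_positions": joint angles; "joint_velocities": joint speeds; "effort": joint torques, N m; "eef_pos": TCP position; "ee_rot": TCP orientation; "wrist_force": force on the tool from outside, world axes, zero at the start; "moment": the same for the moment, N m; "finger_gap": finger opening in m.
Only numpy, scipy, OpenCV 4.12 (cv2) and the standard library are available. Lean on these libraries where they do the work, as an engineer would, in place of code of your own. Each camera call takes 0.05 s, during which the arm holds its last target. There are 200 camera calls.

### The job

Set up the espresso bar: each of the two coffee tins has a cup stacked on its lid. Take the stacks apart and stand each cup upright in the middle of the saucer of its own colour, and each tin in the middle of the mat of its own colour, its long side along the mat's long side. Keep everything upright, set it down gently without dropping it, leave the tamper and the milk jug where they are, and let go of everything at the end.

Things in the scene. Friction and masses are not known exactly. Their poses are not given: they have to be found in the camera images.
- white_cup: white handleless espresso cup, open at the top, upright: outside diameter 40 mm at the foot, 49 mm at 12 mm height, 53 mm at the rim, 58 mm tall, wall 4 mm, about 0.1 kg. At the start it stands on the lid of one of the two tins (either one). Origin: centre of the foot's underside; z up
- green_cup: green handleless espresso cup, open at the top, upright: outside diameter 40 mm at the foot, 49 mm at 12 mm height, 53 mm at the rim, 58 mm tall, wall 4 mm, about 0.1 kg. At the start it stands on the lid of one of the two tins (either one). Origin: centre of the foot's underside; z up
- red_tin: red closed rectangular tin with paper labels and a flat lid, 92 mm long (its x) by 62 mm wide (its y), 56 mm tall, about 0.25 kg, standing on the counter under one of the cups. Grip it across the 62 mm width. Origin: centre of the underside; z up
- yellow_tin: yellow closed rectangular tin with paper labels and a flat lid, 92 mm long (its x) by 62 mm wide (its y), 56 mm tall, about 0.25 kg, standing on the counter under one of the cups. Grip it across the 62 mm width. Origin: centre of the underside; z up
- white_saucer: white saucer, fixed to the counter: 112 mm across the rim, 12 mm high, with a flat round floor about 68 mm across at 6 mm above the counter. The white cup belongs in its middle. Origin: centre of the underside, on the counter; z up
- green_saucer: green saucer, fixed to the counter: 112 mm across the rim, 12 mm high, with a flat round floor about 68 mm across at 6 mm above the counter. The green cup belongs in its middle. Origin: centre of the underside, on the counter; z up
- red_mat: red flat rectangular mat with a thin dark border line, fixed to the counter: 124 mm long (its x) by 96 mm wide (its y), 4 mm thick. The red tin belongs in its middle, long side along long side (either way round). Origin: centre of the underside, on the counter; z up
- yellow_mat: yellow flat rectangular mat with a thin dark border line, fixed to the counter: 124 mm long (its x) by 96 mm wide (its y), 4 mm thick. The yellow tin belongs in its middle, long side along long side (either way round). Origin: centre of the underside, on the counter; z up
- tamper: loose coffee tamper, steel disc 58 mm across with a black handle, 88 mm tall, standing upright on the far side; not to be moved. Origin: centre of the underside; z up
- milk_jug: loose steel milk jug, 80 mm across, 95 mm tall, handle reaching out to 66 mm from its axis on its +y side, standing at the far left; not to be moved. Origin: centre of the underside; z up
There are look-alikes about, which are no part of the job. There is more than one size of the white_cup; the job needs the middle-sized.

How it is judged:
By the outcome, as a careful person would: the job done as asked, in the order asked, and still so for the second after the job is handed in, with the robot touching nothing.
It also fails if it takes over 120 s, if anything falls off the work surface, if the arm or the gripper's body presses on something with over 40 N, if the wrist force passes 120 N, or if a joint passes its speed limit or range.

## Working session

There is one attempt and no reset: what is moved stays moved. The work goes in short steps, Python scripts to look and compute and a tool call to move; the robot and the scene stay as the last step left them, time stands still between calls to the robot, and variables do not carry over. Pictures are saved under pics/ and viewed, about 12 in all and at most 16, crops included, and the job is handed in when it is done.

Besides the shell and the picture viewer there is one more tool, called after "Request:" by a JSON object that holds its "fn" and its "kwargs". send_rows: Moves the arm, as the interface text tells. Its arguments: {"type":"object","properties":{"slide":{"type":"array","items":{"type":"array","items":{"type":"number"}}},"roll":{"type":"array","items":{"type":"number"}},"claw":{"type":"array","items":{"type":"number"}},"force":{"type":"number"}},"required":["slide","roll","claw"]}

```bash
mkdir -p pics; python3 - <<'E'
from rig import env, optics
import cv2,numpy as np
print(env.state()); 
ims=[]
for n in("scene","top"):
    d=optics.get_image(n); ims.append(d); cv2.imwrite(f"pics/{n}0.png",cv2.resize(d["color"][:,:,::-1],(800,600)))
    print(n,d["K"].tolist(),d["rvec"],d["tvec"])
E
```

```text
{'clock': 0.0, 'joint_positions': array([ 68.16992967,  39.53517798, -11.14446731,  89.7463658 ,
         9.01270678,  51.70716856, -12.32198888]), 'joint_velocities': array([-0.05252881, -0.02714691, -0.00031225, -0.01033545, -0.10842414,
        0.05575715,  0.01320998]), 'effort': array([-1.66631198e-04, -5.39600909e+01, -1.26660381e+00, -1.58540422e+01,
        9.08562419e-03,  9.41557781e-03, -1.49917770e-05]), 'eef_pos': array([ 0.25172235, -0.57170535,  0.40385489]), 'ee_rot': array([ 1.79992409e+02,  1.06573666e-01, -6.62262203e+01]), 'wrist_force': array([-0.20596061,  0.3596527 ,  0.14093008]), 'moment': array([-0.02936785, -0.02116851, -0.02349603]), 'finger_gap': 0.08530634063140852}
scene [[488.1430880326021, 0.0, 252.6460739694629], [0.0, 488.1430880326021, 181.94211650385208], [0.0, 0.0, 1.0]] [ 1.71496001  1.90489407 -0.73795745] [ 0.10860025 -0.40544305  2.18355057]
top [[382.53709440577666, 0.0, 254.94916303373006], [0.0, 382.53709440577666, 190.78486557056198], [0.0, 0.0, 1.0]] [ 2.10792833 -2.15353655  0.19880301] [-0.04142583  0.60268833  0.99569253]
```

View pics/scene0.png

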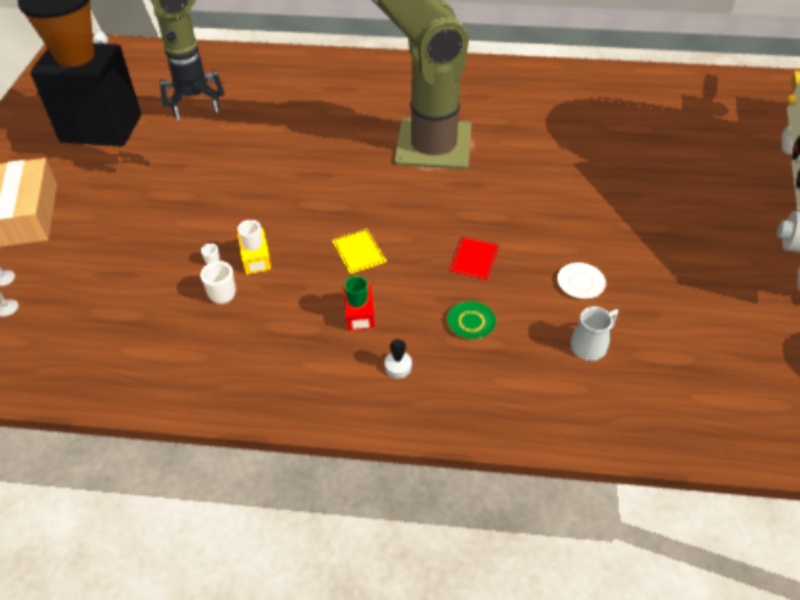

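View pics/top0.png

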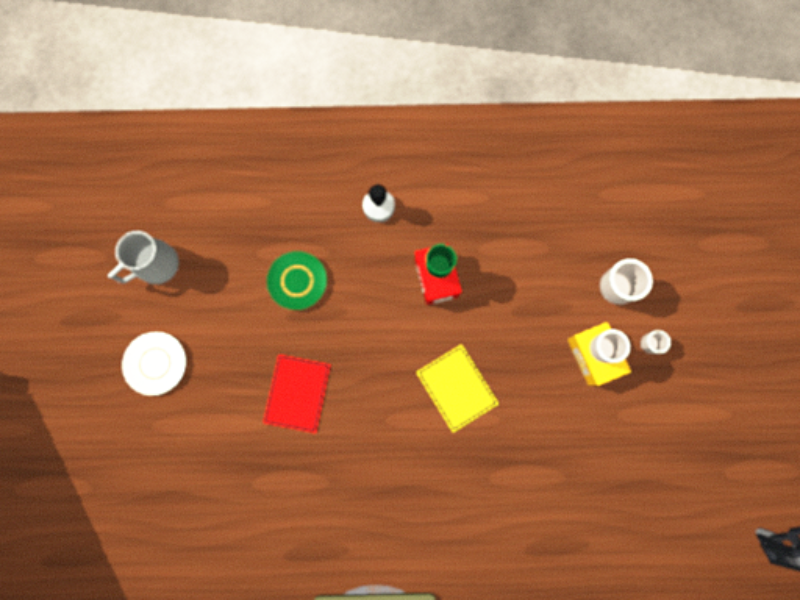

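The white cup has three candidates in the top view, in 800x600 pixels: a large one at (627,282), one on the yellow tin at (610,345), and a tiny one at (656,342). The cup on the tin looks middle-sized. I'll measure everything and check this with an enlarged crop.

```bash
cat > h.py <<'E'
from rig import env, optics, models
import cv2,numpy as np
from scipy.spatial.transform import Rotation as Rn
def pose(d):
    R=cv2.Rodrigues(np.array(d["rvec"],float))[0]; t=np.array(d["tvec"],float); return R,t
def rays(d,px):  # px Nx2 (col,row)
    px=np.asarray(px,float).reshape(-1,1,2)
    K=np.array(d["K"])
    u=cv2.undistortPoints(px,K,None).reshape(-1,2)
    return np.c_[u,np.ones(len(u))]
def cloud(d,mask):
    r,c=np.nonzero(mask&(d["z_map"]>0)); R,t=pose(d)
    p=rays(d,np.c_[c,r])*d["z_map"][r,c][:,None]
    return (p-t)@R, np.c_[c,r]
def plane(d,px,z):
    R,t=pose(d); C=-R.T@t; v=rays(d,px)@R
    return C+v*((z-C[2])/v[:,2])[:,None]
def rect(P):
    (cx,cy),(w,h),a=cv2.minAreaRect((P[:,:2]*1000).astype(np.float32))
    if w<h: w,h,a=h,w,a+90
    a=(a+90)%180-90
    return np.round([cx,cy,w,h,a],1)
def contour(m):
    cs=cv2.findContours(m.astype(np.uint8),cv2.RETR_EXTERNAL,cv2.CHAIN_APPROX_NONE)[0]
    return max(cs,key=len).reshape(-1,2)
E
python3 - <<'E'
from h import *
d=optics.get_image("top")
for n in "white_cup green_cup red_tin yellow_tin white_saucer green_saucer red_mat yellow_mat tamper milk_jug".split():
    for o in models.cut_out("top",n)[:4]:
        if o["conf"]<.3: continue
        m=o["mask"]; P,px=cloud(d,m)
        zt=np.percentile(P[:,2],95)
        out=[n,round(o["conf"],2),"box",np.round(o["box"]).tolist(),"z95",round(zt,4)]
        if "mat" in n or "saucer" in n:
            out+=["rect",rect(plane(d,contour(m),.004 if "mat" in n else .012))]
        else:
            T=P[P[:,2]>zt-.012]; 
            out+=["toprect",rect(T)]
            c,r=cv2.minEnclosingCircle((T[:,:2]*1000).astype(np.float32)); out+=["circ",np.round(c,1),round(r,1)]
        print(*out)
c=d["color"][180:270,340:450,::-1]
cv2.imwrite("pics/crop.png",cv2.resize(c,None,fx=7,fy=6,interpolation=cv2.INTER_CUBIC)[:600])
E
```

```text
white_cup 0.77 box [377.0, 209.0, 402.0, 232.0] z95 0.1146 toprect [ 505.9 -399.5   50.6   48.2   -8.9] circ [ 505.7 -401. ] 26.1
white_cup 0.59 box [384.0, 165.0, 418.0, 195.0] z95 0.0799 toprect [ 623.5 -454.6   70.6   70.3   63.5] circ [ 623.2 -455.1] 36.4
white_cup 0.56 box [410.0, 213.0, 429.0, 228.0] z95 0.0431 toprect [ 517.6 -507.4   36.9   36.6   82.1] circ [ 518.4 -507.1] 19.7
green_cup 0.86 box [270.0, 155.0, 292.0, 180.0] z95 0.1147 toprect [ 657.9 -124.9   50.3   50.2   -1.9] circ [ 657.8 -124.4] 26.3
red_tin 0.52 box [376.0, 209.0, 403.0, 231.0] z95 0.1147 toprect [ 505.7 -400.8   51.3   50.4   -4.9] circ [ 505.8 -401.3] 26.3
yellow_tin 0.97 box [362.0, 208.0, 400.0, 244.0] z95 0.0584 toprect [ 498.5 -402.1   92.9   63.6   21.1] circ [ 499.7 -402.5] 54.2
yellow_tin 0.58 box [268.0, 156.0, 291.0, 179.0] z95 0.1146 toprect [ 657.8 -123.8   51.1   49.    19.3] circ [ 657.8 -124. ] 26.1
white_saucer 0.72 box [77.0, 216.0, 120.0, 252.0] z95 0.0118 rect [501.9 388.1 108.5 104.7  45.5]
green_saucer 0.91 box [172.0, 159.0, 211.0, 197.0] z95 0.0118 rect [648.6 134.1 107.2 106.9  26.5]
red_mat 0.76 box [165.0, 225.0, 212.0, 277.0] z95 0.0061 rect [444.6 131.9 126.5  99.  -13. ]
yellow_mat 0.69 box [271.0, 225.0, 317.0, 275.0] z95 0.0067 rect [ 445.4 -155.   123.1   97.3   30.6]
tamper 0.69 box [235.0, 116.0, 251.0, 144.0] z95 0.0876 toprect [788.1 -18.3  31.3  30.8  -3.1] circ [789.  -19.2] 17.0
milk_jug 0.97 box [69.0, 150.0, 112.0, 180.0] z95 0.0936 toprect [680.2 398.4  86.   65.8 -18.4] circ [678.4 405.3] 47.5
```

View pics/crop.png

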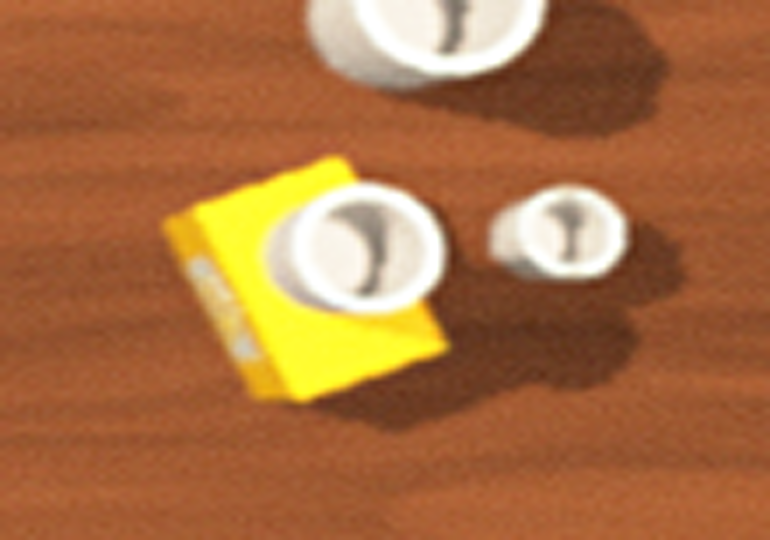

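The crop shows the cup on the yellow tin. It's about 52 mm across with its rim at z=0.115, so it's the middle-sized one. The others are 72 mm and 39 mm. First move: turn to yaw 0 and head for the white cup.

Request:
{"fn": "send_rows", "kwargs": {"slide": [[0, -0.9, 0], [0, -0.9, 0], [0, -0.9, 0], [0, -0.9, 0], [0, -0.9, 0], [0, -0.9, 0], [0, -0.9, 0], [0, -0.9, 0], [0, -0.9, 0], [0, -0.9, 0], [0, -0.9, 0], [0, -0.9, 0], [0, -0.9, 0]], "roll": [-0.184, -0.184, -0.184, -0.184, -0.184, -0.184, -0.184, -0.184, -0.184, -0.184, -0.184, -0.184, -0.184], "claw": [0, 0, 0, 0, 0, 0, 0, 0, 0, 0, 0, 0, 0], "force": 50}}

```text
clock: 1.73
eef_pos: [0.3754, -0.5176, 0.4047]
ee_rot: [180.0, 0.0, -0.1]
wrist_force: [0.1, 0.3, 0.5]
finger_gap: 0.0856
```

Request:
{"fn": "send_rows", "kwargs": {"slide": [[0.869, -0.777, 0], [0.869, -0.777, 0.2], [0.869, -0.777, 0.5], [0.869, -0.777, 0.5], [0.869, -0.777, 0.5], [0.869, -0.777, 0.5], [0.869, -0.777, 0.5], [0.869, -0.777, 0.5], [0.869, -0.777, 0.5]], "roll": [0, 0, 0, 0, 0, 0, 0, 0, 0], "claw": [0, 0, 0, 0, 0, 0, 0, 0, 0]}}

```text
clock: 2.48
eef_pos: [0.5048, -0.4028, 0.3305]
ee_rot: [179.9, -0.0, -0.2]
wrist_force: [0.5, -0.2, -0.3]
finger_gap: 0.0857
```

```bash
python3 - <<'E'
from h import *
print(env.state()["eef_pos"],env.state()["joint_positions"])
d=optics.get_image("wrist"); cv2.imwrite("pics/w1.png",d["color"][:,:,::-1])
t=optics.get_image("top"); hsv=cv2.cvtColor(t["color"],cv2.COLOR_RGB2HSV)
H,S,V=cv2.split(hsv)
m=((H<5)|(H>174))&(S>200)&(V>100); P,px=cloud(t,m); P=P[(P[:,2]>.048)&(P[:,2]<.065)]
print("red tin",len(P),rect(P),P[:,2].mean())
m=(H>22)&(H<35)&(S>180)&(V>100); P,px=cloud(t,m); P=P[(P[:,2]>.048)&(P[:,2]<.065)]
print("yel tin",len(P),len(P) and rect(P),np.median(P[:,2]))
E
```

```text
[ 0.50484138 -0.40277843  0.33049226] [ 48.00532574  47.67572394 -25.65609846  89.33061923  25.33952176
  48.7748171   12.61057828]
red tin 396 [ 649.2 -123.9   92.3   62.9   12.6] 0.05524946389060825
yel tin 443 [ 497.9 -402.7   92.8   62.9   21.1] 0.05555170743705024
```

View pics/w1.png

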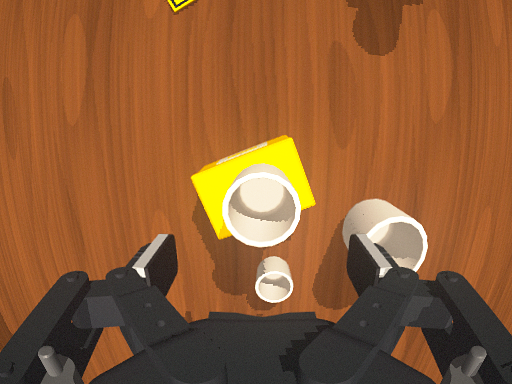

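The wrist view has the middle cup's rim at (262,208), midway between the fingers, whose pads are at columns 155 and 369. The large and tiny cups are clear of them. I'll go down and grip.

Request:
{"fn": "send_rows", "kwargs": {"slide": [[0.005, -0.01, 0.15], [0.005, -0.01, 0.3], [0.005, -0.01, 0.45], [0.005, -0.01, 0.56], [0.005, -0.01, 0.56], [0.005, -0.01, 0.56], [0.005, -0.01, 0.56], [0.005, -0.01, 0.56], [0.005, -0.01, 0.56], [0.005, -0.01, 0.56], [0.005, -0.01, 0.56], [0.005, -0.01, 0.56], [0.005, -0.01, 0.56], [0.005, -0.01, 0.56], [0.005, -0.01, 0.56]], "roll": [0, 0, 0, 0, 0, 0, 0, 0, 0, 0, 0, 0, 0, 0, 0], "claw": [0, 0, 0, 0, 0, 0.3, 1, 1, 1, 1, 1, 1, 1, 1, 1], "force": 40}}

```text
clock: 3.83
eef_pos: [0.5069, -0.4001, 0.2477]
ee_rot: [179.9, -0.1, -0.0]
wrist_force: [-1.8, -0.6, 6.8]
finger_gap: 0.0517
```

Request:
{"fn": "send_rows", "kwargs": {"slide": [[0, 0, -0.1], [0, 0, -0.25], [0, 0, -0.4], [0, 0, -0.55], [0, 0, -0.7], [0, -0.15, -0.7], [0, -0.3, -0.7], [0, -0.45, -0.7], [0, -0.6, -0.7], [0, -0.75, -0.7], [0, -0.9, -0.7], [0, -1, -0.7]], "roll": [0, 0, 0, 0, 0, 0, 0, 0, 0, 0, 0, 0], "claw": [1, 1, 1, 1, 1, 1, 1, 1, 1, 1, 1, 1]}}

```text
clock: 4.83
eef_pos: [0.5067, -0.2469, 0.3515]
ee_rot: [-179.9, -0.1, 0.2]
wrist_force: [0.8, 0.5, -1.9]
finger_gap: 0.0516
```

Request:
{"fn": "send_rows", "kwargs": {"slide": [[0, -0.2, 0], [0, -0.4, 0], [0, -0.6, 0], [0, -0.8, 0], [0, -1, 0]], "roll": [0, 0, 0, 0, 0], "claw": [1, 1, 1, 1, 1]}}

```text
clock: 5.25
eef_pos: [0.5064, -0.0981, 0.3513]
ee_rot: [180.0, -0.1, 0.0]
wrist_force: [0.4, 0.0, -0.5]
finger_gap: 0.0519
```

Request:
{"fn": "send_rows", "kwargs": {"slide": [[0, -0.2, 0], [0, -0.4, 0], [0, -0.6, 0], [0, -0.8, 0], [0, -1, 0]], "roll": [0, 0, 0, 0, 0], "claw": [1, 1, 1, 1, 1]}}

```text
clock: 5.67
eef_pos: [0.5064, 0.0521, 0.3513]
ee_rot: [-180.0, -0.1, 0.0]
wrist_force: [0.7, 0.9, -1.6]
finger_gap: 0.0519
```

Request:
{"fn": "send_rows", "kwargs": {"slide": [[0, -0.2, 0], [0, -0.4, 0], [0, -0.6, 0], [0, -0.8, 0], [0, -1, 0]], "roll": [0, 0, 0, 0, 0], "claw": [1, 1, 1, 1, 1]}}

```text
clock: 6.08
eef_pos: [0.5063, 0.2021, 0.3513]
ee_rot: [-180.0, -0.1, 0.0]
wrist_force: [0.9, -0.2, -1.5]
finger_gap: 0.0515
```

Request:
{"fn": "send_rows", "kwargs": {"slide": [[0, -0.2, 0], [0, -0.4, 0], [0, -0.6, 0], [0, -0.8, 0], [0, -1, 0], [-0.03, -1, 0], [-0.03, -1, 0]], "roll": [0, 0, 0, 0, 0, 0, 0], "claw": [1, 1, 1, 1, 1, 1, 1]}}

```text
clock: 6.67
eef_pos: [0.5002, 0.3531, 0.3511]
ee_rot: [-179.9, 0.0, 0.3]
wrist_force: [-0.4, -0.5, -2.2]
finger_gap: 0.0516
```

```bash
python3 - <<'E'
from h import *
s=env.state();print(s["eef_pos"],s["ee_rot"],s["joint_positions"],s["finger_gap"],s["wrist_force"])
t=optics.get_image("top"); hsv=cv2.cvtColor(t["color"],cv2.COLOR_RGB2HSV)
for n in("white_saucer","green_saucer"):
    o=models.cut_out("top",n)
    if o:
        m=o[0]["mask"];P,_=cloud(t,m);print(n,o[0]["conf"],rect(P[P[:,2]<.03]),rect(plane(t,contour(m),.012)))
o=models.cut_out("top","white_cup")
for k in o[:3]:
    P,_=cloud(t,k["mask"]); z=np.percentile(P[:,2],95); print("cup",k["conf"],z,rect(P[P[:,2]>z-.012]))
H,S,V=cv2.split(hsv); m=(H>22)&(H<35)&(S>180)&(V>100); P,px=cloud(t,m); P=P[(P[:,2]>.048)&(P[:,2]<.065)]
print("yel tin",rect(P))
cv2.imwrite("pics/t2.png",t["color"][:,:,::-1])
E
```

```text
[0.50023441 0.35305862 0.35110517] [-1.79876251e+02  2.87315452e-02  2.74318880e-01] [-28.67703257  42.95195354 -19.35130354  94.79881753  18.34929289
  45.33652757 -55.92800704] 0.05161563975638082 [-0.35584775 -0.54987267 -2.24395387]
white_saucer 0.6 [499.8 377.6 103.5  83.5  -9. ] [499.8 376.7 103.2  82.7  -8.6]
green_saucer 0.71 [648.3 133.9 109.5 108.7 -48.5] [648.3 133.8 109.2 108.6 -45.6]
cup 0.8 0.2173320905178715 [503.8 343.7  46.5  37.3  37.5]
cup 0.63 0.07964534613010887 [ 623.3 -454.5   70.    69.5   88.4]
cup 0.57 0.0931508688156842 [686.7 404.4  84.4  65.7 -79.8]
yel tin [ 498.6 -403.6   92.4   65.5   21.6]
```

View pics/t2.png

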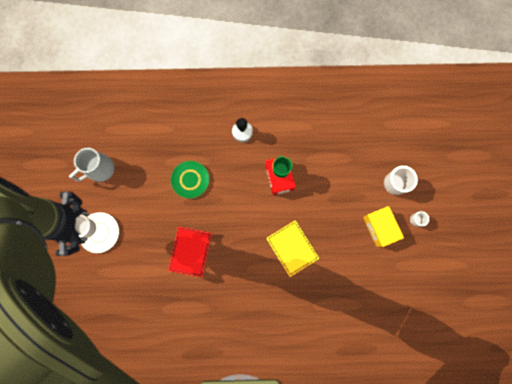

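Still in grip: the cup at (84,228), just left of the white saucer (100,232). The yellow tin hasn't moved. I'll lower the cup onto the saucer.

Request:
{"fn": "send_rows", "kwargs": {"slide": [[0.01, -0.12, 0], [0.01, -0.24, 0.1], [0.01, -0.24, 0.25], [0.01, -0.24, 0.4], [0.01, -0.24, 0.55], [0.01, -0.24, 0.7], [0.01, -0.24, 0.8], [0.01, -0.24, 0.8], [0.01, -0.24, 0.8]], "roll": [0, 0, 0, 0, 0, 0, 0, 0, 0], "claw": [1, 1, 1, 1, 1, 1, 1, 1, 1]}}

```text
clock: 7.62
eef_pos: [0.5039, 0.3853, 0.2303]
ee_rot: [179.9, 0.0, -0.1]
wrist_force: [0.6, 0.3, -0.8]
finger_gap: 0.0514
```

```bash
python3 - <<'E'
from h import *
d=optics.get_image("wrist"); cv2.imwrite("pics/w2.png",d["color"][:,:,::-1])
s=env.state();print(s["eef_pos"],s["wrist_force"])
E
```

```text
[0.50417442 0.38591763 0.23139663] [ 1.10086084 -0.5048088  -0.6097043 ]
```

View pics/w2.png

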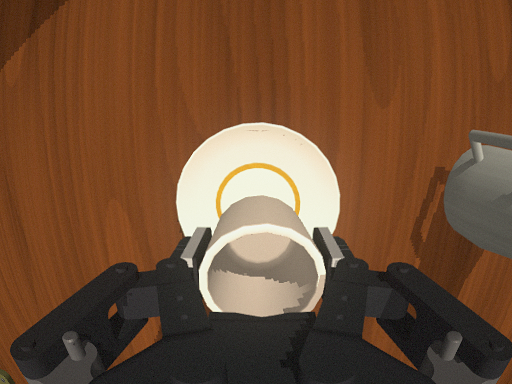

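The cup sits about 4 px (2–3 mm) to the right of the saucer's centre, which matches the reported pose. I'll correct that and set it down.

Request:
{"fn": "send_rows", "kwargs": {"slide": [[-0.01, -0.02, 0], [-0.015, -0.02, 0.06], [-0.015, -0.02, 0.12], [-0.015, -0.02, 0.16], [-0.015, -0.02, 0.19], [-0.015, -0.02, 0.205], [-0.015, -0.02, 0.215], [-0.015, -0.02, 0.222], [-0.015, -0.02, 0.222]], "roll": [0, 0, 0, 0, 0, 0, 0, 0, 0], "claw": [1, 1, 1, 1, 1, 1, 1, 1, 1]}}

```text
clock: 8.42
eef_pos: [0.5011, 0.3894, 0.1978]
ee_rot: [180.0, 0.0, 0.0]
wrist_force: [-0.5, -1.6, 2.2]
finger_gap: 0.0518
```

Light contact. I'll release and rise.

Request:
{"fn": "send_rows", "kwargs": {"slide": [[0, 0, 0.003], [0, 0, 0.003], [0, 0, 0.003], [0, 0, 0.003], [0, 0, 0.003], [0, 0, 0.003], [0, 0, 0.003], [0, 0, 0.003], [0, 0, -0.2], [0, 0, -0.5], [0, 0, -0.75], [0, 0, -1], [0, 0, -1]], "roll": [0, 0, 0, 0, 0, 0, 0, 0, 0, 0, 0, 0, 0], "claw": [0.35, 0.3, 0.25, 0.2, 0.1, 0, 0, 0, 0, 0, 0, 0, 0]}}

```text
clock: 9.5
eef_pos: [0.5029, 0.3915, 0.3555]
ee_rot: [-179.4, -0.6, -0.0]
wrist_force: [1.0, 1.5, 0.9]
finger_gap: 0.0852
```

Request:
{"fn": "send_rows", "kwargs": {"slide": [[0.25, 0.25, 0], [0.5, 0.5, 0], [0.75, 0.75, 0], [1, 1, 0]], "roll": [0, 0, 0, 0], "claw": [0, 0, 0, 0]}}

```text
clock: 9.83
eef_pos: [0.6201, 0.2701, 0.3474]
ee_rot: [180.0, -0.0, 0.0]
wrist_force: [1.4, 0.2, 0.0]
finger_gap: 0.0853
```

Request:
{"fn": "send_rows", "kwargs": {"slide": [[0, 0.25, 0], [0, 0.5, 0], [0, 0.75, 0], [0, 1, 0]], "roll": [0, 0, 0, 0], "claw": [0, 0, 0, 0]}}

```text
clock: 10.17
eef_pos: [0.6189, 0.1198, 0.347]
ee_rot: [180.0, 0.0, 0.0]
wrist_force: [1.4, 0.8, -0.0]
finger_gap: 0.0856
```

Request:
{"fn": "send_rows", "kwargs": {"slide": [[0, 0.25, 0], [0, 0.5, 0], [0, 0.75, 0], [0, 1, 0], [0, 1, 0]], "roll": [0, 0, 0, 0, 0], "claw": [0, 0, 0, 0, 0]}}

```text
clock: 10.58
eef_pos: [0.6187, -0.0398, 0.3465]
ee_rot: [179.4, 0.1, -0.8]
wrist_force: [-0.7, -1.9, 0.2]
finger_gap: 0.0857
```

```bash
cat > chk.py <<'E'
from h import *
s=env.state();print(s["eef_pos"],s["ee_rot"],s["joint_positions"].round(0))
t=optics.get_image("top"); H,S,V=cv2.split(cv2.cvtColor(t["color"],cv2.COLOR_RGB2HSV))
C={"white":(S<80)&(V>120),"green":(H>50)&(H<80)&(S>150),"red":((H<5)|(H>174))&(S>200)&(V>100),"yellow":(H>22)&(H<35)&(S>180)&(V>100)}
for c,m in C.items():
    P,px=cloud(t,m&(cv2.morphologyEx(m.astype(np.uint8),cv2.MORPH_OPEN,np.ones((2,2)))>0))
    n,L=cv2.connectedComponents(m.astype(np.uint8)); 
    for i in range(1,n):
        Q,_=cloud(t,L==i)
        if len(Q)<60 or abs(Q[:,1]).max()>.6 or Q[:,0].min()<.3: continue
        z=np.percentile(Q[:,2],97); T=Q[(Q[:,2]>z-.012)&(Q[:,2]<z+.006)]
        print(c,"all",rect(Q),"ztop",z.round(4),"top",rect(T))
E
python3 chk.py
```

```text
[ 0.61867578 -0.03978437  0.34646374] [ 1.79448666e+02  9.98234670e-02 -7.74885839e-01] [ 11.  44. -22.  93.  22.  47. -21.]
white all [679.3 419.2 112.2 101.8 -43.6] ztop 0.0946 top [687.4 398.2  70.6  69.   86.4]
white all [ 634.5 -472.8  111.2   81.   -73.3] ztop 0.0804 top [ 623.1 -454.2   70.7   69.6  -83. ]
white all [ 519.1 -518.6   60.2   41.   -77.2] ztop 0.0446 top [ 517.9 -507.6   38.    36.6  -54. ]
white all [503.  391.2 114.6 113.2  88.4] ztop 0.0628 top [500.5 386.5  51.6  48.3  89.2]
green all [647.9 132.3 105.4 104.8 -74.4] ztop 0.013 top [647.9 132.3 105.4 104.8 -74.4]
green all [648.  133.   41.4  41.1 -10.4] ztop 0.0096 top [648.  133.   41.4  41.1 -10.4]
red all [442.9 131.6 124.7  97.2 -12.1] ztop 0.0068 top [442.9 131.6 124.7  97.2 -12.1]
yellow all [ 497.8 -414.6   96.6   85.    21. ] ztop 0.0593 top [ 497.  -403.3   90.5   63.    20.6]
```

White cup measures (500.5,386.5) on its saucer, rim at 0.063, so it's placed. Green cup next.

Request:
{"fn": "send_rows", "kwargs": {"slide": [[0.13, 0.28, 0], [0.26, 0.564, 0], [0.26, 0.564, 0], [0.26, 0.564, 0.1], [0.26, 0.564, 0.2], [0.26, 0.564, 0.2]], "roll": [0, 0, 0, 0, 0, 0], "claw": [0, 0, 0, 0, 0, 0]}}

```text
clock: 11.13
eef_pos: [0.657, -0.1123, 0.3143]
ee_rot: [-179.9, 0.3, 0.0]
wrist_force: [-0.9, 0.2, -1.0]
finger_gap: 0.0854
```

Request:
{"fn": "send_rows", "kwargs": {"slide": [[0, 0.08, 0], [0, 0.08, 0], [0, 0.08, 0], [0, 0.08, 0]], "roll": [0, 0, 0, 0], "claw": [0, 0, 0, 0]}}

```text
clock: 11.47
eef_pos: [0.6584, -0.1251, 0.3184]
ee_rot: [180.0, -0.1, -0.0]
wrist_force: [0.2, 0.6, -0.7]
finger_gap: 0.0857
```

Request:
{"fn": "send_rows", "kwargs": {"slide": [[0, 0, 0.12], [0, 0, 0.24], [0, 0, 0.36], [0, 0, 0.47], [0, 0, 0.47], [0, 0, 0.47], [0, 0, 0.47], [0, 0, 0.47], [0, 0, 0.47], [0, 0, 0.47], [0, 0, 0.47], [0, 0, 0.47], [0, 0, 0.47], [0, 0, 0.47], [0, 0, 0.47]], "roll": [0, 0, 0, 0, 0, 0, 0, 0, 0, 0, 0, 0, 0, 0, 0], "claw": [0, 0, 0, 0, 0, 0.3, 1, 1, 1, 1, 1, 1, 1, 1, 1]}}

```text
clock: 12.72
eef_pos: [0.6586, -0.1249, 0.2487]
ee_rot: [180.0, -0.1, 0.0]
wrist_force: [-1.2, 0.6, 6.5]
finger_gap: 0.0507
```

Request:
{"fn": "send_rows", "kwargs": {"slide": [[0, 0, -0.1], [0, 0, -0.25], [0, 0, -0.4], [0, 0, -0.5], [0, -0.15, -0.5], [0, -0.3, -0.5], [0, -0.45, -0.5], [0, -0.6, -0.5], [0, -0.75, -0.5], [0, -0.9, -0.5], [-0.07, -1, -0.5]], "roll": [0, 0, 0, 0, 0, 0, 0, 0, 0, 0, 0], "claw": [1, 1, 1, 1, 1, 1, 1, 1, 1, 1, 1]}}

```text
clock: 13.63
eef_pos: [0.6486, 0.0281, 0.3223]
ee_rot: [-179.8, -0.2, 0.1]
wrist_force: [-0.1, 0.9, -1.4]
finger_gap: 0.0507
```

Request:
{"fn": "send_rows", "kwargs": {"slide": [[0, -0.2, 0], [0, -0.4, 0], [0, -0.6, 0], [0, -0.723, 0], [0, -0.723, 0.15], [0, -0.723, 0.3], [0, -0.723, 0.45], [0, -0.723, 0.6], [0, -0.723, 0.6], [0, -0.723, 0.6]], "roll": [0, 0, 0, 0, 0, 0, 0, 0, 0, 0], "claw": [1, 1, 1, 1, 1, 1, 1, 1, 1, 1]}}

```text
clock: 14.47
eef_pos: [0.6471, 0.1333, 0.2311]
ee_rot: [180.0, 0.1, 0.0]
wrist_force: [0.6, 1.2, -0.5]
finger_gap: 0.0506
```

Request:
{"fn": "send_rows", "kwargs": {"slide": [[0.007, 0, 0.06], [0.007, 0, 0.12], [0.007, 0, 0.16], [0.007, 0, 0.185], [0.007, 0, 0.2], [0.007, 0, 0.21], [0.007, 0, 0.216], [0.007, 0, 0.216]], "roll": [0, 0, 0, 0, 0, 0, 0, 0], "claw": [1, 1, 1, 1, 1, 1, 1, 1]}}

```text
clock: 15.13
eef_pos: [0.6487, 0.1335, 0.1995]
ee_rot: [-180.0, -0.0, 0.0]
wrist_force: [-0.1, 0.3, -2.8]
finger_gap: 0.0509
```

Not quite in contact yet (z force -2.8), so I'll ease it down another 1.5 mm.

Request:
{"fn": "send_rows", "kwargs": {"slide": [[0, 0, 0.003], [0, 0, 0.006], [0, 0, 0.01], [0, 0, 0.01]], "roll": [0, 0, 0, 0], "claw": [1, 1, 1, 1]}}

```text
clock: 15.47
eef_pos: [0.6488, 0.1336, 0.1988]
ee_rot: [-180.0, -0.0, 0.0]
wrist_force: [-1.4, -0.7, 4.2]
finger_gap: 0.0507
```

Request:
{"fn": "send_rows", "kwargs": {"slide": [[0, 0, 0], [0, 0, 0], [0, 0, 0], [0, 0, 0], [0, 0, 0], [0, 0, 0], [0, 0, 0], [0, 0, 0], [0, 0, -0.2], [0, 0, -0.5], [0, 0, -0.75], [0, 0, -1], [0, 0, -1]], "roll": [0, 0, 0, 0, 0, 0, 0, 0, 0, 0, 0, 0, 0], "claw": [0.35, 0.3, 0.25, 0.2, 0.1, 0, 0, 0, 0, 0, 0, 0, 0]}}

```text
clock: 16.55
eef_pos: [0.6511, 0.1347, 0.3567]
ee_rot: [-179.7, -0.8, -0.0]
wrist_force: [0.6, 1.0, 1.7]
finger_gap: 0.0858
```

Request:
{"fn": "send_rows", "kwargs": {"slide": [[0, 0.2, 0], [0, 0.4, 0], [0, 0.6, 0], [0, 0.8, 0], [0, 1, 0], [0, 1, 0], [0, 1, 0], [0, 1, 0], [0, 1, 0], [0, 1, 0], [0, 1, 0], [0, 1, 0], [0, 1, 0], [0, 1, 0], [0, 1, 0], [0, 1, 0]], "roll": [-0.285, -0.285, -0.285, -0.285, -0.285, -0.285, -0.285, -0.285, -0.285, -0.285, -0.285, -0.285, -0.285, -0.285, -0.285, -0.285], "claw": [0, 0, 0, 0, 0, 0, 0, 0, 0, 0, 0, 0, 0, 0, 0, 0]}}

```text
clock: 17.88
eef_pos: [0.6486, -0.0168, 0.3475]
ee_rot: [-180.0, -0.0, 102.6]
wrist_force: [0.2, -0.1, -0.1]
finger_gap: 0.0852
```

```bash
python3 chk.py; python3 - <<'E'
from h import *
d=optics.get_image("wrist"); t=optics.get_image("top")
cv2.imwrite("pics/wt3.png",cv2.resize(np.hstack([d["color"],t["color"]])[:,:,::-1],(800,300)))
E
```

```text
[ 0.64858529 -0.01684528  0.34747481] [-1.79971879e+02 -1.69865391e-02  1.02640258e+02] [ 22.  52. -49.  87.  43.  61.  65.]
white all [679.4 419.7 112.7 101.7 -44.3] ztop 0.0951 top [682.2 397.7  81.3  65.9 -16.4]
white all [ 634.2 -472.7  111.3   80.7  -73.6] ztop 0.0803 top [ 623.5 -454.6   70.2   70.1  -77. ]
white all [503.1 390.8 115.2 113.3  88.7] ztop 0.0624 top [500.7 387.7  52.1  48.4  89. ]
green all [646.9 133.9 104.2 104.   88.9] ztop 0.0637 top [648.3 133.8  51.4  50.1   2.1]
red all [442.5 131.7 125.4  97.9 -12.2] ztop 0.0068 top [442.5 131.7 125.4  97.9 -12.2]
yellow all [ 445.8 -156.5  126.3   99.3   30. ] ztop 0.0072 top [ 445.8 -156.5  126.3   99.3   30. ]
```

View pics/wt3.png

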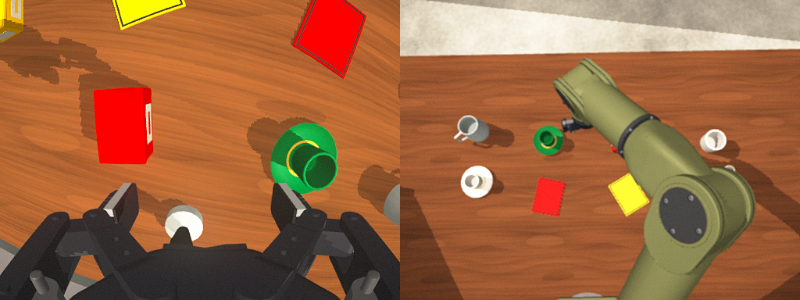

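Green cup is at (648.3,133.8) on its saucer and upright. Now to move over the red tin.

Request:
{"fn": "send_rows", "kwargs": {"slide": [[-0.23, -0.05, 0], [-0.46, -0.1, 0.1], [-0.698, -0.152, 0.2], [-0.698, -0.152, 0.3], [-0.698, -0.152, 0.4], [-0.698, -0.152, 0.4], [-0.698, -0.152, 0.4], [-0.698, -0.152, 0.4]], "roll": [0, 0, 0, 0, 0, 0, 0, 0], "claw": [0, 0, 0, 0, 0, 0, 0, 0]}}

```text
clock: 18.7
eef_pos: [0.6497, -0.1215, 0.289]
ee_rot: [179.9, -0.1, 102.8]
wrist_force: [0.2, -0.1, -0.2]
finger_gap: 0.0852
```

```bash
cat > wtin.py <<'E'
import sys
from h import *
d=optics.get_image("wrist"); R,t=pose(d); K=np.array(d["K"])
s=env.state(); print(s["eef_pos"],s["ee_rot"])
H,S,V=cv2.split(cv2.cvtColor(d["color"],cv2.COLOR_RGB2HSV))
m=(((H<5)|(H>174)) if sys.argv[1]=="red" else (H>22)&(H<35))&(S>180)&(V>80)&(d["z_map"]>0)
r,c=np.nonzero(m); x=(c-K[0,2])/K[0,0]; y=(r-K[1,2])/K[1,1]; th=np.hypot(x,y)+1e-9
k=np.tan(th)/th; z=d["z_map"][r,c]; P=(np.c_[x*k*z,y*k*z,z]-t)@R
zlo,zhi=map(float,sys.argv[2:4])
C=np.array(s["eef_pos"])[:2]
P=P[(P[:,2]>zlo)&(P[:,2]<zhi)&(np.hypot(*(P[:,:2]-C).T)<.13)]
print(len(P),rect(P),np.median(P[:,2]))
cv2.imwrite(sys.argv[4],d["color"][:,:,::-1])
E
python3 wtin.py red .05 .062 pics/w4.png
```

```text
[ 0.64983404 -0.12168948  0.28931936] [ 1.79866005e+02 -3.47688127e-02  1.02740157e+02]
10482 [ 648.2 -122.9   92.9   63.5   12.5] 0.05581178393511163
```

View pics/w4.png

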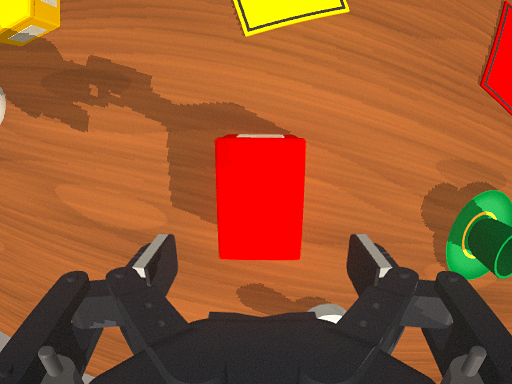

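The wrist view shows the tin squared up at (260,198) between the fingers. It measures (648,-123) at 12.5°, so I'll descend and grip.

Request:
{"fn": "send_rows", "kwargs": {"slide": [[-0.009, -0.011, 0.15], [-0.009, -0.011, 0.3], [-0.009, -0.011, 0.45], [-0.009, -0.011, 0.6], [-0.009, -0.011, 0.687], [-0.009, -0.011, 0.687], [-0.009, -0.011, 0.687], [-0.009, -0.011, 0.687], [-0.009, -0.011, 0.687], [-0.009, -0.011, 0.687], [-0.009, -0.011, 0.687], [-0.009, -0.011, 0.687], [-0.009, -0.011, 0.687], [-0.009, -0.011, 0.687], [-0.009, -0.011, 0.687]], "roll": [0, 0, 0, 0, 0, 0, 0, 0, 0, 0, 0, 0, 0, 0, 0], "claw": [0, 0, 0, 0, 0, 0, 0.2, 1, 1, 1, 1, 1, 1, 1, 1], "force": 50}}

```text
clock: 20.0
eef_pos: [0.6489, -0.1248, 0.187]
ee_rot: [179.8, 0.0, 102.6]
wrist_force: [-0.4, -0.1, 6.2]
finger_gap: 0.0617
```

Request:
{"fn": "send_rows", "kwargs": {"slide": [[0, 0, -0.1], [0, 0, -0.25], [0, 0, -0.4], [0, 0, -0.6], [0.12, -0.06, -0.6], [0.26, -0.13, -0.6], [0.4, -0.2, -0.6], [0.54, -0.27, -0.6], [0.68, -0.34, -0.6], [0.82, -0.41, -0.6], [0.983, -0.48, -0.6]], "roll": [0, 0, 0, 0, 0, 0, 0, 0, 0, 0, 0], "claw": [1, 1, 1, 1, 1, 1, 1, 1, 1, 1, 1]}}

```text
clock: 20.92
eef_pos: [0.5446, 0.0023, 0.2755]
ee_rot: [-180.0, 0.1, 102.5]
wrist_force: [0.1, 0.0, -3.2]
finger_gap: 0.0616
```

Request:
{"fn": "send_rows", "kwargs": {"slide": [[0.14, -0.07, 0], [0.28, -0.14, 0], [0.42, -0.21, 0], [0.56, -0.28, 0], [0.7, -0.34, 0], [0.84, -0.41, 0], [0.983, -0.48, 0], [0.983, -0.48, 0], [0.983, -0.48, 0], [0.983, -0.48, 0]], "roll": [0.01, 0.02, 0.03, 0.04, 0.05, 0.06, 0.0694, 0.0694, 0.0694, 0.0694], "claw": [1, 1, 1, 1, 1, 1, 1, 1, 1, 1]}}

```text
clock: 21.75
eef_pos: [0.4433, 0.1306, 0.2754]
ee_rot: [179.9, 0.1, 77.6]
wrist_force: [0.1, -0.2, -3.4]
finger_gap: 0.0613
```

```bash
python3 wtin.py red .12 .18 pics/w5.png
```

```text
[0.44359109 0.13018609 0.27523635] [1.79931178e+02 5.44180928e-02 7.75584428e+01]
24222 [430.2 138.1  72.5  65.5  77.7] 0.14432541860305353
```

View pics/w5.png

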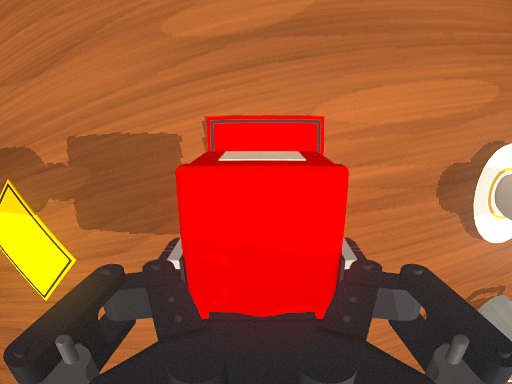

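The mat's edge is parallel to the tin and centred on it: mat columns 205–323, tin 177–348. Lowering.

Request:
{"fn": "send_rows", "kwargs": {"slide": [[0.01, 0, 0.1], [0.01, 0, 0.22], [0.01, 0, 0.34], [0.01, 0, 0.43], [0.01, 0, 0.49], [0.01, 0, 0.52], [0.01, 0, 0.54], [0.01, 0, 0.55], [0.01, 0, 0.556], [0.01, 0, 0.556]], "roll": [0, 0, 0, 0, 0, 0, 0, 0, 0, 0], "claw": [1, 1, 1, 1, 1, 1, 1, 1, 1, 1]}}

```text
clock: 22.63
eef_pos: [0.4436, 0.1323, 0.1918]
ee_rot: [180.0, -0.0, 77.6]
wrist_force: [0.2, 0.3, -2.7]
finger_gap: 0.0619
```

Request:
{"fn": "send_rows", "kwargs": {"slide": [[0, 0, 0.003], [0, 0, 0.006], [0, 0, 0.009], [0, 0, 0.009]], "roll": [0, 0, 0, 0], "claw": [1, 1, 1, 1]}}

```text
clock: 22.97
eef_pos: [0.4434, 0.1325, 0.1909]
ee_rot: [179.9, -0.0, 77.6]
wrist_force: [-1.4, 0.2, 4.7]
finger_gap: 0.0615
```

Request:
{"fn": "send_rows", "kwargs": {"slide": [[0, 0, 0], [0, 0, 0], [0, 0, 0], [0, 0, 0], [0, 0, 0], [0, 0, 0], [0, 0, 0], [0, 0, 0], [0, 0, -0.2], [0, 0, -0.5], [0, 0, -0.75], [0, 0, -1], [0, 0, -1]], "roll": [0, 0, 0, 0, 0, 0, 0, 0, 0, 0, 0, 0, 0], "claw": [0.25, 0.2, 0.15, 0.1, 0.05, 0, 0, 0, 0, 0, 0, 0, 0]}}

```text
clock: 24.05
eef_pos: [0.4445, 0.1337, 0.3458]
ee_rot: [179.5, -0.4, 77.6]
wrist_force: [0.2, 0.1, -0.5]
finger_gap: 0.0851
```

Request:
{"fn": "send_rows", "kwargs": {"slide": [[-0.2, 0.066, 0], [-0.4, 0.13, 0], [-0.6, 0.2, 0], [-0.8, 0.26, 0], [-1, 0.33, 0]], "roll": [0, 0, 0, 0, 0], "claw": [0, 0, 0, 0, 0]}}

```text
clock: 24.47
eef_pos: [0.4591, -0.0262, 0.3399]
ee_rot: [-180.0, 0.0, 77.7]
wrist_force: [0.7, -0.6, 0.4]
finger_gap: 0.0856
```

Request:
{"fn": "send_rows", "kwargs": {"slide": [[-0.2, 0.066, 0], [-0.4, 0.13, 0], [-0.6, 0.2, 0], [-0.8, 0.26, 0], [-1, 0.33, 0]], "roll": [0, 0, 0, 0, 0], "claw": [0, 0, 0, 0, 0]}}

```text
clock: 24.88
eef_pos: [0.4752, -0.1835, 0.3398]
ee_rot: [-179.9, 0.0, 77.6]
wrist_force: [-0.2, -0.0, -0.7]
finger_gap: 0.085
```

Request:
{"fn": "send_rows", "kwargs": {"slide": [[-0.2, 0.066, 0], [-0.4, 0.13, 0], [-0.6, 0.2, 0], [-0.8, 0.26, 0], [-1, 0.33, 0], [-1, 0.33, 0], [-1, 0.33, 0], [-1, 0.33, 0]], "roll": [-0.015, -0.03, -0.045, -0.06, -0.075, -0.093, -0.093, -0.093], "claw": [0, 0, 0, 0, 0, 0, 0, 0]}}

```text
clock: 25.55
eef_pos: [0.4916, -0.3383, 0.3396]
ee_rot: [-180.0, -0.1, 111.0]
wrist_force: [-0.2, 0.4, -0.0]
finger_gap: 0.0852
```

```bash
python3 wtin.py yellow .048 .062 pics/w6.png; python3 chk.py
```

```text
[ 0.49192584 -0.33758994  0.33997177] [ 1.79994413e+02 -7.53229888e-02  1.11053204e+02]
6642 [ 497.6 -401.9   92.5   62.    21.1] 0.055834575564227995
[ 0.49192584 -0.33758994  0.33997177] [ 1.79994413e+02 -7.53229888e-02  1.11053204e+02] [ 58.  51. -53.  97.  48.  58.  98.]
white all [784.7 -21.4  61.3  47.6 -81. ] ztop 0.0441 top [780.4 -15.3   0.    0.    0. ]
white all [690.  413.9 115.3 105.3  68.6] ztop 0.0954 top [689.  395.9  68.8  65.7 -89.9]
white all [ 592.6 -402.7  272.9   67.8  -57.8] ztop 0.4809 top [ 519.9 -288.9    4.1    0.6   -2.1]
white all [503.  390.4 115.4 113.4  88.1] ztop 0.0627 top [500.6 387.4  50.9  48.2  89.6]
green all [648.  132.2 106.1 103.5  44.8] ztop 0.0642 top [648.4 133.1  51.7  49.5  66.2]
red all [442.7 131.9 125.   98.2 -11.9] ztop 0.062 top [444.7 132.   93.5  64.4 -12.6]
yellow all [ 516.9 -342.1   90.3   12.9  -68.3] ztop 0.3036 top [ 502.7 -301.9    8.5    0.7  -17.3]
yellow all [ 446.  -156.6  126.4   99.4   30. ] ztop 0.0069 top [ 446.  -156.6  126.4   99.4   30. ]
yellow all [ 463.  -392.9  153.7   32.3   83.1] ztop 0.3056 top [ 459.5 -323.6   17.9    1.3   66.6]
```

View pics/w6.png

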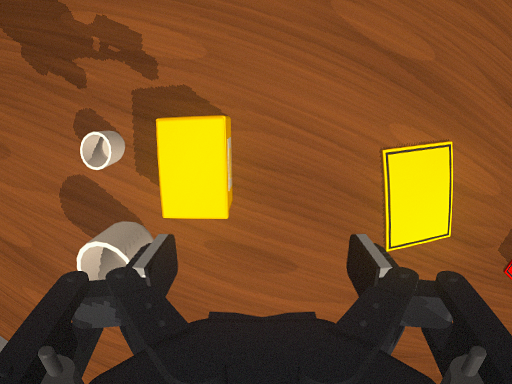

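Red tin measures (444.7,132.0) at -12.6° on its mat. The yellow tin's wrist measurement agrees with the top one: (497.7,-402.2) at 21.1°. Moving over it.

Request:
{"fn": "send_rows", "kwargs": {"slide": [[-0.2, -0.06, 0], [-0.414, -0.117, 0], [-0.414, -0.117, 0.15], [-0.414, -0.117, 0.3], [-0.414, -0.117, 0.45], [-0.414, -0.117, 0.45], [-0.414, -0.117, 0.45], [-0.414, -0.117, 0.45]], "roll": [0, 0, 0, 0, 0, 0, 0, 0], "claw": [0, 0, 0, 0, 0, 0, 0, 0]}}

```text
clock: 26.32
eef_pos: [0.4989, -0.4022, 0.2742]
ee_rot: [179.9, 0.1, 111.2]
wrist_force: [0.4, -0.1, -0.2]
finger_gap: 0.0852
```

Request:
{"fn": "send_rows", "kwargs": {"slide": [[0, -0.006, 0.15], [0, -0.006, 0.3], [0, -0.006, 0.45], [0, -0.006, 0.58], [0, -0.006, 0.58], [0, -0.006, 0.58], [0, -0.006, 0.58], [0, -0.006, 0.58], [0, -0.006, 0.58], [0, -0.006, 0.58], [0, -0.006, 0.58], [0, -0.006, 0.58], [0, -0.006, 0.58], [0, -0.006, 0.58]], "roll": [0, 0, 0, 0, 0, 0, 0, 0, 0, 0, 0, 0, 0, 0], "claw": [0, 0, 0, 0, 0, 0.2, 1, 1, 1, 1, 1, 1, 1, 1]}}

```text
clock: 27.48
eef_pos: [0.4983, -0.4036, 0.1883]
ee_rot: [179.8, 0.2, 111.1]
wrist_force: [0.2, 0.5, 7.6]
finger_gap: 0.0614
```

Request:
{"fn": "send_rows", "kwargs": {"slide": [[0, 0, -0.1], [0, 0, -0.25], [0, 0, -0.4], [0, 0, -0.5], [0.12, 0.02, -0.5], [0.24, 0.04, -0.5], [0.36, 0.06, -0.5], [0.48, 0.08, -0.5], [0.6, 0.1, -0.5], [0.72, 0.115, -0.5], [0.833, 0.132, -0.5]], "roll": [0, 0, 0, 0, 0, 0, 0, 0, 0, 0, 0], "claw": [1, 1, 1, 1, 1, 1, 1, 1, 1, 1, 1]}}

```text
clock: 28.4
eef_pos: [0.4701, -0.279, 0.2614]
ee_rot: [-180.0, 0.0, 111.1]
wrist_force: [-0.3, 1.0, -1.5]
finger_gap: 0.0615
```

Request:
{"fn": "send_rows", "kwargs": {"slide": [[0.14, 0.02, 0], [0.28, 0.04, 0], [0.42, 0.06, 0], [0.56, 0.09, 0], [0.7, 0.11, 0], [0.833, 0.132, 0], [0.833, 0.132, 0], [0.833, 0.132, 0], [0.833, 0.132, 0]], "roll": [-0.004, -0.008, -0.012, -0.016, -0.02, -0.025, -0.025, -0.025, -0.025], "claw": [1, 1, 1, 1, 1, 1, 1, 1, 1]}}

```text
clock: 29.15
eef_pos: [0.4443, -0.1567, 0.2611]
ee_rot: [-180.0, 0.1, 120.0]
wrist_force: [0.1, -0.1, -2.4]
finger_gap: 0.0616
```

```bash
python3 wtin.py yellow .1 .18 pics/w7.png
```

```text
[ 0.44427548 -0.15708487  0.26094138] [-1.79976962e+02  8.86442074e-02  1.19992176e+02]
9825 [ 432.7 -163.    67.    60.    28.7] 0.12881911009244035
```

View pics/w7.png

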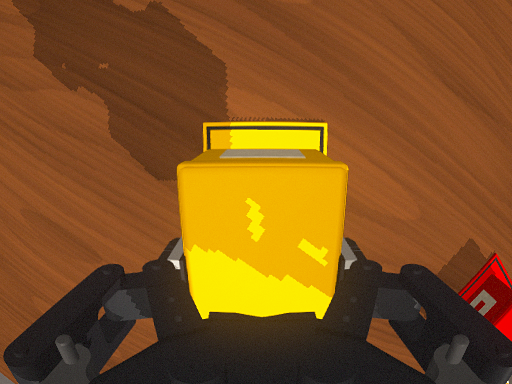

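The mat edge (columns 203–327) is parallel to the held tin (177–348) and centred on it. Lowering.

Request:
{"fn": "send_rows", "kwargs": {"slide": [[0.002, 0.011, 0.1], [0.002, 0.011, 0.22], [0.002, 0.011, 0.32], [0.002, 0.011, 0.39], [0.002, 0.011, 0.42], [0.002, 0.011, 0.44], [0.002, 0.011, 0.448], [0.002, 0.011, 0.453], [0.002, 0.011, 0.453]], "roll": [0, 0, 0, 0, 0, 0, 0, 0, 0], "claw": [1, 1, 1, 1, 1, 1, 1, 1, 1]}}

```text
clock: 29.95
eef_pos: [0.4456, -0.1552, 0.1931]
ee_rot: [180.0, 0.0, 120.1]
wrist_force: [-0.1, -0.1, -3.1]
finger_gap: 0.0615
```

Request:
{"fn": "send_rows", "kwargs": {"slide": [[0, 0, 0.003], [0, 0, 0.006], [0, 0, 0.008], [0, 0, 0.008]], "roll": [0, 0, 0, 0], "claw": [1, 1, 1, 1]}}

```text
clock: 30.28
eef_pos: [0.4454, -0.155, 0.1922]
ee_rot: [180.0, 0.1, 120.1]
wrist_force: [-1.9, -0.5, 4.6]
finger_gap: 0.0617
```

Request:
{"fn": "send_rows", "kwargs": {"slide": [[0, 0, 0], [0, 0, 0], [0, 0, 0], [0, 0, 0], [0, 0, 0], [0, 0, 0], [0, 0, 0], [0, 0, 0], [0, 0, -0.2], [0, 0, -0.5], [0, 0, -0.75], [0, 0, -1], [0, 0, -1]], "roll": [0, 0, 0, 0, 0, 0, 0, 0, 0, 0, 0, 0, 0], "claw": [0.25, 0.2, 0.15, 0.1, 0.05, 0, 0, 0, 0, 0, 0, 0, 0]}}

```text
clock: 31.37
eef_pos: [0.4472, -0.154, 0.3474]
ee_rot: [179.5, 0.4, 120.1]
wrist_force: [0.4, 0.4, -1.2]
finger_gap: 0.0855
```

Request:
{"fn": "send_rows", "kwargs": {"slide": [[-0.2, 0, -0.2], [-0.4, 0, -0.2], [-0.6, 0, -0.2], [-0.8, 0, -0.2], [-1, 0, -0.2], [-1, 0, -0.2]], "roll": [0, 0, 0, 0, 0, 0], "claw": [0, 0, 0, 0, 0, 0]}}

```text
clock: 31.87
eef_pos: [0.5218, -0.2909, 0.3703]
ee_rot: [-180.0, 0.2, 119.6]
wrist_force: [0.4, -0.6, 0.1]
finger_gap: 0.0856
```

Request:
{"fn": "send_rows", "kwargs": {"slide": [[-0.2, 0, 0], [-0.4, 0, 0], [-0.6, 0, 0], [-0.8, 0, 0], [-1, 0, 0], [-1, 0, 0], [-1, 0, 0]], "roll": [0, 0, 0, 0, 0, 0, 0], "claw": [0, 0, 0, 0, 0, 0, 0]}}

```text
clock: 32.45
eef_pos: [0.5957, -0.4155, 0.3701]
ee_rot: [-180.0, -0.0, 119.9]
wrist_force: [0.3, -0.0, -0.4]
finger_gap: 0.0853
```

```bash
python3 chk.py; python3 - <<'E'
from h import *
t=optics.get_image("top"); s=optics.get_image("scene"); cv2.imwrite("pics/f.png",cv2.resize(np.hstack([t["color"],s["color"]])[:,:,::-1],(800,300)))
E
```

```text
[ 0.59569074 -0.41551884  0.37013764] [-1.79960124e+02 -4.77458010e-02  1.19947705e+02] [ 53.  58. -54.  70.  46.  74. 121.]
white all [784.4 -21.5  61.2  46.9 -80.3] ztop 0.0466 top [779.2 -15.4   0.    0.    0. ]
white all [679.4 419.8 113.  101.5 -45.2] ztop 0.0953 top [688.9 398.5  72.2  65.1 -87.4]
white all [ 615.9 -431.   194.9   50.   -47.2] ztop 0.2923 top [ 584.7 -367.2   47.8    3.5  -53.8]
white all [ 595.3 -422.4  143.6   27.4  -62. ] ztop 0.3158 top [ 570.8 -371.9   30.8   15.8  -47.1]
white all [ 519.  -519.7   62.9   43.4  -74.3] ztop 0.0449 top [ 518.1 -506.9   37.8   36.8  -73.1]
white all [503.  390.2 113.7 113.2  88.9] ztop 0.0626 top [500.6 386.9  50.9  48.1  88.2]
green all [647.1 133.5 104.2 103.7  -1.9] ztop 0.0638 top [648.8 132.7  51.5  49.8  63.2]
red all [442.7 131.6 125.2  97.3 -11.6] ztop 0.062 top [444.9 131.5  93.4  64.1 -12.9]
yellow all [ 445.7 -156.1  126.4   98.6   29.9] ztop 0.0623 top [ 446.2 -156.4   93.4   63.6   30.3]
```

View pics/f.png

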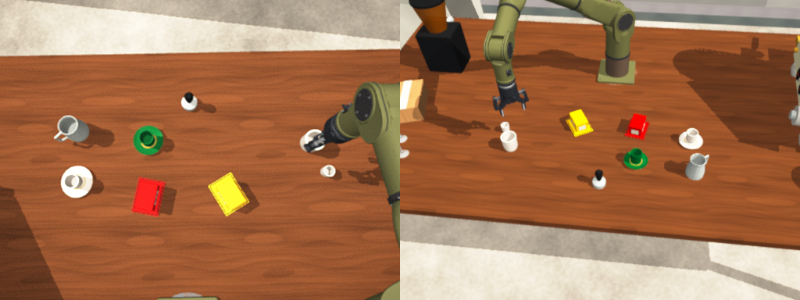

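Everything stands in place in both views. The white saucer readings differ by a few mm, so I'll run one more fit before handing in.

```bash
python3 - <<'E'
from h import *
from scipy.optimize import least_squares
t=optics.get_image("top"); H,S,V=cv2.split(cv2.cvtColor(t["color"],cv2.COLOR_RGB2HSV))
def fit(P): return least_squares(lambda p:np.hypot(P[:,0]-p[0],P[:,1]-p[1])-p[2],[*P[:,:2].mean(0),.05],loss="soft_l1",f_scale=.002).x*1000
for n,m in(("white",(S<80)&(V>120)),("green",(H>50)&(H<80)&(S>150))):
    nn,L,st,ce=cv2.connectedComponentsWithStats(m.astype(np.uint8)); 
    tgt={"white":(.502,.388),"green":(.648,.134)}[n]
    for i in range(1,nn):
        if st[i,4]<300: continue
        P=plane(t,contour(L==i),.012); 
        if np.hypot(*(P[:,:2].mean(0)-tgt))<.02:
            print(n,"saucer",fit(P).round(1))
            Q,_=cloud(t,L==i); T=Q[Q[:,2]>.055]; print("  cup rim",fit(T).round(1), "saucer rim pts", fit(Q[(Q[:,2]<.02)&(np.hypot(*(Q[:,:2]-np.array(tgt)).T)>.05)]).round(1))
E
```

```text
white saucer [501.4 386.5  56. ]
  cup rim [500.5 387.1  24.1] saucer rim pts [502.  388.3  53.3]
green saucer [647.6 132.4  51.5]
  cup rim [647.9 133.1  24. ] saucer rim pts [648.  133.4  51.6]
```

Both cups are within about 2 mm of their saucers' centres, so I'm handing in.

```bash
python3 -c "
from rig import order
print(order.hand_in())"
```

```text
the job is handed in; nothing more can be done
None
```

The espresso bar is set up and handed in at about 33 s on the robot's clock, well under the 120 s limit. I unstacked both cups, set them on their own saucers, then moved each tin to its own mat. The gripper was open and clear of everything at the end.

The last top-camera checks gave:

| Item | Off centre | Angle off mat |
|---|---|---|
| White cup | 1–2 mm | – |
| Green cup | under 1 mm | – |
| Red tin | about 2 mm | about 1° |
| Yellow tin | under 1 mm | under 0.5° |

- **Upright and settled:** the rim and lid heights matched everything standing upright.
- **Set down gently:** each piece was eased into light contact before I let go.
- **Cup choice:** the middle-sized white cup was the one on the yellow tin, about 52 mm across with its rim at 0.115 m. I did not touch the larger and smaller white cups.
- **Left alone:** I touched neither the milk jug nor the tamper. The jug read the same at the end. The tamper looked unmoved in the last picture, though I did not re-measure it exactly.
- **Disagreement:** the cruder white saucer fit put its centre about 3 mm further out than the others, so I refitted it before handing in. The refit agreed with the first measurement to within 2 mm.

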